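# Set up the column of the optician's bench magnifier stand

## Robot

A 6-joint arm with a two-finger parallel gripper is mounted at the origin on the work surface. World frame = base frame: x ahead of the robot, y to its left, z up, the work surface at z = 0. Lengths are in m, angles in degrees, forces in N, time in s.
With the tool pointing down it reaches from about 0.375 to 0.9 m from the base axis. Payload 3.1 kg.
Tool frame: the origin (TCP) lies on the centre line of the jaws, within the pads' length; the fingertips stand 25 mm ahead of it and the grasp point (between the pads) lies 6 mm ahead of it; y points along the fingers, x is the direction in which the jaws open and shut, and the axes are right-handed (so a half turn about y gives the same grasp; the last joint's range is limited). The gripper opens to 87 mm and grips with 3 to 60 N. Pads are 19 mm wide; open, the fingers measure 117 mm over their backs; the gripper's body (75 mm by 190 mm) begins 51 mm behind the grasp point.
Start: joints at [59.33, 30.224, 82.088, -0, 67.689, -10.227], TCP at [0.218, 0.586, 0.248] pointing down, gripper open.
Joint ranges: [-176.69, 176.69], [-43.24, 126.21], [12.49, 139.97], [-82, 262], [0, 151.66], [-163.58, 163.58]. Speed limits (degrees/s): [159.86, 159.86, 180, 180, 180, 180].

## Interface

Orientations are given as a 3x3 rotation matrix whose columns are the frame's x, y, z axes.
In Python, from rig import * gives the robot as it stands.
- The arm moves only by the tool play_rows, never from a script. Its argument "commands" is a list of rows, each a list of 2 entries, a list of its own where there are three numbers: the shift along the world's x, y, z in m, then the turn, a rotation vector about the world's x, y, z in rad. A call has 1 to 10 rows; each row is the pose to reach, as a shift and turn from the pose commanded when the call began; what a row does not reach only later rows make up. A row lasts 1/8 s, in which the tool goes at most 62.5 mm and 10.7 degrees, less where a joint would pass 70% of its speed; a pose out of reach is approached as far as the arm can. A call with a gripper value outside its range is refused whole. "gripper" is the finger opening in m, from 0 to 0.087, set as the call begins (left out, the last holds). The fingers move at their own pace and stop on an object; the grip force is fixed at half the most. Time passes only in rows, so rows that repeat a pose let the fingers close. It gives the time, the measured TCP pose, the force and the opening at its end, in the units of the state.
- read_state(): the state, without advancing time (a new reading comes with each control period).
- capture(name): name is "side" or "top" or "wrist"; returns a dict with "frame" (420x560x3 uint8, red, green, blue), "depth" (420x560 float32, m along the optical axis (not along the pixel's ray), 0 where there is no reading), "mtx" (3x3 intrinsics, pixels), "cam_to_world" (4x4, takes a point from camera to world coordinates); the wrist camera has in their place "hand_eye" (4x4, takes a point from camera to tool coordinates, whose origin is the TCP and whose axes are the tool frame's). Camera axes: x right, y down, z forward; pixel columns grow to the right and rows downward; lengths in m; the calibration is good to about 2 mm. A picture is of the moment at which its call begins: read the wrist's pose just before it.
- hand_in(): hands the job in, once; it reports no verdict.
The state is a dict: "time_s": time; "joint_positions": joint angles; "qvel": joint speeds; "tau": joint torques, N m; "position": TCP position; "tcp_rot": TCP orientation; "force": force on the tool from outside, world axes, zero at the start; "moment": the same for the moment, N m; "opening": opening from 0.0 (shut) to 1.0 (fully open).
Only numpy, scipy, OpenCV 4.12 (cv2) and the standard library are available. Lean on these libraries where they do the work, as an engineer would, in place of code of your own. Each camera call takes 0.05 s, during which the arm holds its last target. There are 200 camera calls.

## Task

The column of the bench magnifier stand is lying on the counter. Tip it up by its head end, with its foot staying on the counter, until it stands upright there beside the stand; then turn it to suit the rectangular hole of the swivel collar and thread it foot first down through the collar until it rests on the stand's foot plate, without forcing it, and let go. Leave the other things on the counter where they are.

Things in the scene. Friction and masses are not known exactly. Their poses are not given: they have to be found in the camera images.
- column_mid (a point): Centre of the column, a plain grey metal flat bar 200 mm long, 30 mm wide, 18 mm thick, about 0.3 kg (varies), loose, lying on a wide face on the counter. Axes: x along the bar from foot to head, y across its 30 mm width, z across its 18 mm thickness (up at the start)
- column: The same column; origin in the middle of the wide face it lies on. Section 30 x 18 mm all along; the head is rounded (radius 9 mm about y) with a stud 8 mm across standing out 11 mm. On each narrow side is a round steel button, 85 mm from the centre towards the head, standing out 3 mm (36 mm over both): pinched lightly there the column swings easily in the fingers about its y axis
- column_foot (a point): Centre of the square-cut foot end face of the column, 100 mm from its centre along -x; same axes as column_mid. Stood on this face (30 x 18 mm) the column stays up by itself if it is let go upright within about 3 degrees
- column_head (a point): Point on the rounded head end of the column where the stud begins, 100 mm from its centre along +x; same axes
- stand: The magnifier stand: grey cast foot plate 150 x 110 x 12 mm (x, y, z), fixed to the counter, with a collar on top: a dark steel block 64 x 64 x 35 mm with a 33 x 21 mm rectangular hole right through it. Origin under the middle of the hole; x along the plate's 150 mm, z up
- seat (a point): Point on top of the stand's foot plate under the middle of the collar's hole, 12 mm above the counter: here the column's foot comes to rest. Axes of the plate
- mouth (a point): Middle of the hole's upper opening (3 mm chamfer), 35 mm above seat; axes of the plate, not of the collar. With the collar straight the hole's 33 mm side runs along the plate's x, but it swivels stiffly (0.4 N m) about the hole's axis and stands turned up to 0.3 rad either way, unreported: look or feel. The column enters within about 0.1 rad of the hole, else its foot stops on the collar
- spray: Bystander: white closed bottle, 48 mm across, 120 mm tall; origin at the centre of its underside
- lens_tray: Bystander: low blue open tray, 80 x 100 x 25 mm; origin at the centre of its underside
- driver: Bystander: screwdriver with black handle, 160 mm long, lying along its x
- magnifier: Bystander: magnifier head, a round black-framed lens 112 mm across with a flat arm along its +x to 145 mm, 14 mm thick; origin under the lens
Not all that is in view belongs to the job. Leave any turquoise look-alike of the column alone.

How it is judged (in metres and radians):
On the way:
1. the column stands upright (within 11 degrees) with its foot on the counter, beside the stand (angle between column_mid's own x axis and vertical below 0.2 rad and height (world z) of column_foot below 0.01 m and horizontal distance between column_foot and seat above 0.07 m), for 0.2 s.
At the end, for the whole second after the job is handed in: The column stands head up through the collar, its foot resting on the stand's foot plate (foot centre within 8 mm sideways and 5 mm in height of seat, tilt under 7 degrees), let go (horizontal distance between column_foot and seat below 0.008 m and z of column_foot in the frame of seat below 0.005 m and angle between column_mid's own x axis and vertical below 0.12 rad and horizontal distance between column_head and seat below 0.03 m); the robot touches nothing.
It fails at once if the column is lifted with its foot off the counter (more than 40 mm) while lying or leaning more than 34 degrees (height (world z) of column_foot above 0.04 m and angle between column_mid's own x axis and vertical above 0.6 rad).
It fails at once if the column is rammed or jammed against the stand (over 150 N) (contact force between column and stand above 150 N).
It fails at once if a bystander is pushed more than 30 mm (distance of any of spray, lens_tray, driver, magnifier from where it was at the start of the episode above 0.03 m).
It also fails if it takes over 67 s, if anything falls off the work surface, if the arm or the gripper's body presses on something with over 40 N, if the wrist force passes 120 N, or if a joint passes its speed limit or range.

## Working session

There is one attempt and no reset: what is moved stays moved. The work goes in short steps, Python scripts to look and compute and a tool call to move; the robot and the scene stay as the last step left them, time stands still between calls to the robot, and variables do not carry over. Pictures are saved under pics/ and viewed, about 8 in all and at most 12, crops included, and the job is handed in when it is done.

Besides the shell and the picture viewer there is one more tool, called after "Emit:" in YAML: its name, and indented under it one key for each argument. play_rows: Moves the arm, as the interface text tells. Its arguments: {"type":"object","properties":{"commands":{"type":"array"},"gripper":{"type":"number"}},"required":["commands"]}

```bash
mkdir -p pics; ls; cat > h.py <<'E'
from rig import *
import numpy as np, cv2
def snap(n,tag):
    s=read_state(); c=capture(n)
    np.savez(f'{tag}.npz',pos=s['position'],rot=s['tcp_rot'],**c)
    cv2.imwrite(f'pics/{tag}.png',c['frame'][:,:,::-1]); return load(tag)
def load(tag):
    c=dict(np.load(f'{tag}.npz'))
    if 'hand_eye' in c:
        T=np.eye(4);T[:3,:3]=np.array(c['rot']).reshape(3,3);T[:3,3]=c['pos'];c['cam_to_world']=T@c['hand_eye']
    return c
def px(c,u,v,r=1):
    d=c['depth'][v-r:v+r+1,u-r:u+r+1];d=np.median(d[d>0])
    p=np.linalg.inv(c['mtx'])@[u,v,1]*d
    return (c['cam_to_world']@np.r_[p,1])[:3].round(4)
def onplane(c,u,v,z):
    T=c['cam_to_world'];r=T[:3,:3]@np.linalg.inv(c['mtx'])@[u,v,1];o=T[:3,3]
    return (o+r*(z-o[2])/r[2]).round(4)
def proj(c,P):
    q=np.linalg.inv(c['cam_to_world'])@np.r_[P,1];q=c['mtx']@q[:3];return q[:2]/q[2]
E
python3 - <<'E'
from h import *
a=snap('top','top0');b=snap('side','side0')
print(a['cam_to_world'].round(3),b['cam_to_world'].round(3))
E
```

```text
pics
[[ 0.003 -0.998  0.064  0.431]
 [-1.    -0.003  0.003 -0.002]
 [-0.003 -0.064 -0.998  1.324]
 [ 0.     0.     0.     1.   ]] [[ 0.988 -0.11   0.112  0.33 ]
 [-0.156 -0.584  0.796 -1.19 ]
 [-0.022 -0.804 -0.594  0.956]
 [ 0.     0.     0.     1.   ]]
```

View pics/top0.png

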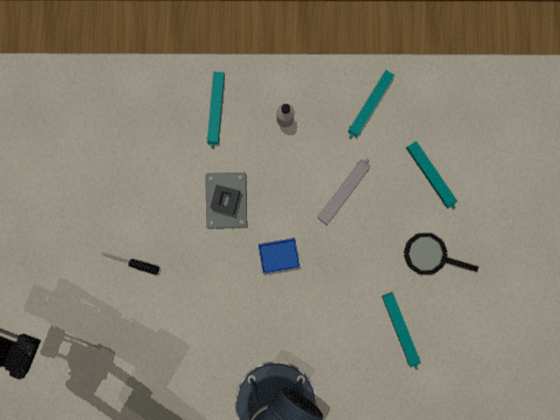

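View pics/side0.png

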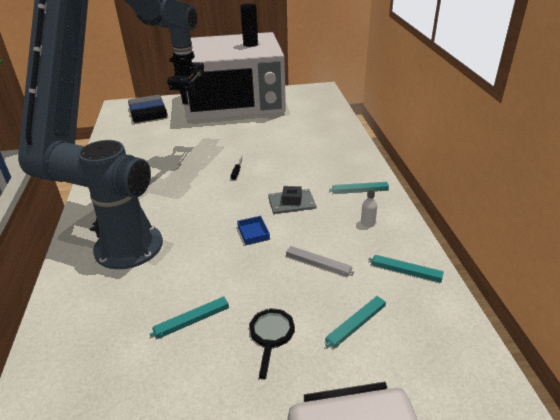

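The only grey bar runs from about (323,220) to (365,162) in the top view, with its stud at the upper right. The four turquoise bars, near (216,108), (371,104), (432,175) and (401,330), are look-alikes. The stand is at (226,200), with its collar turned. I'll confirm the bar and the stand in one enlarged crop.

```bash
python3 - <<'E'
from h import *
a=load('top0');b=load('side0')
cr=a['frame'][150:235,195:380,::-1]
cv2.imwrite('pics/crop.png',cv2.resize(cr,None,fx=4.3,fy=4.3,interpolation=cv2.INTER_CUBIC))
for u,v in [(345,190),(325,215),(360,168),(216,180),(216,222),(226,201),(218,207),(285,108)]: print(u,v,px(a,u,v))
for u,v in [(318,260),(291,254),(347,267),(291,190),(275,205),(308,205)]: print('s',u,v,px(b,u,v,0))
# grey bar mask by depth in world
h,w=a['depth'].shape;uu,vv=np.meshgrid(np.arange(w),np.arange(h))
d=a['depth'];P=np.linalg.inv(a['mtx'])@np.stack([uu.ravel()*d.ravel(),vv.ravel()*d.ravel(),d.ravel()])
W=(a['cam_to_world'][:3,:3]@P).T+a['cam_to_world'][:3,3];W=W.reshape(h,w,3)
m=(W[...,2]>.010)&(W[...,2]<.03);sub=np.zeros_like(m);sub[155:228,312:375]=True;m&=sub
pts=W[m];print(len(pts),pts[:,2].mean());r=cv2.minAreaRect(pts[:,:2].astype(np.float32));print(r, cv2.boxPoints(r))
m=(W[...,2]>.04)&(W[...,2]<.06);sub[:]=0;sub[170:232,203:250]=True;m&=sub
r=cv2.minAreaRect(W[m][:,:2].astype(np.float32));print('collar',r,W[m][:,2].mean())
m=(W[...,2]>.007)&(W[...,2]<.07)&sub
r=cv2.minAreaRect(W[m][:,:2].astype(np.float32));print('plate',r)
E
```

```text
345 190 [ 0.5662 -0.1853  0.0196]
325 215 [ 0.4988 -0.1315  0.0169]
360 168 [ 0.6262 -0.2263  0.0181]
216 180 [0.5931 0.1632 0.0127]
216 222 [0.4792 0.1618 0.0135]
226 201 [0.5363 0.1358 0.0101]
218 207 [0.5175 0.1528 0.047 ]
285 108 [ 0.763  -0.0218  0.1174]
s 318 260 [ 0.5619 -0.1918  0.0199]
s 291 254 [ 0.4896 -0.1479  0.0163]
s 347 267 [ 0.6366 -0.2368  0.0213]
s 291 190 [0.54   0.1515 0.0406]
s 275 205 [0.4785 0.1187 0.0082]
s 308 205 [0.5882 0.0918 0.0126]
835 0.01775420093571221
((0.5883493423461914, -0.15860682725906372), (0.1008521020412445, 0.21152910590171814), 52.17102813720703) [[ 0.47388515 -0.13356951]
 [ 0.6409603  -0.26330167]
 [ 0.7028135  -0.18364415]
 [ 0.5357384  -0.05391198]]
collar ((0.5381929874420166, 0.1367180049419403), (0.06470855325460434, 0.06374254077672958), 75.78279113769531) 0.046864681701422294
plate ((0.5360869765281677, 0.13313721120357513), (0.1545320302248001, 0.11657305061817169), 1.990806221961975)
```

View pics/crop.png

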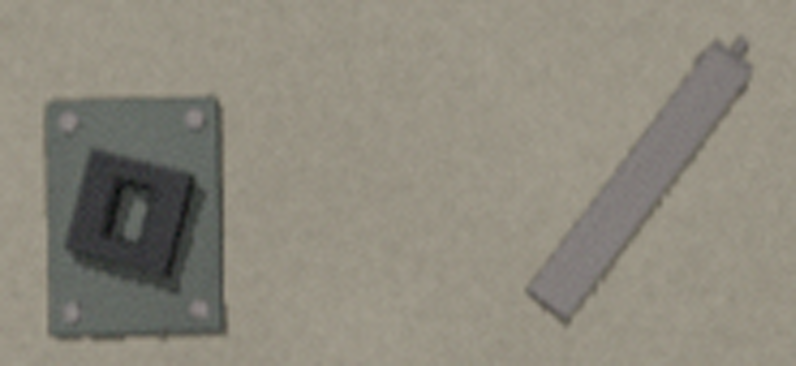

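The crop confirms the bar: it is grey with a stud at the upper right. Its foot is at about full px (322.7,220.9) and its head at (365.5,163.3). The collar is turned by about -15°.

```bash
python3 - <<'E'
from h import *
a=load('top0');
F=onplane(a,322.7,220.9,.018);H=onplane(a,365.5,163.3,.018);print(F,H,np.linalg.norm(F-H),np.degrees(np.arctan2(*(H-F)[[1,0]])))
for t in ['side0']:
  b=load(t); print([proj(b,x).round(1) for x in (F,H)])
s=read_state();print(s['position'],np.round(s['tcp_rot'],3),s['opening'],s['force'],s['time_s'])
c=snap('wrist','w0');print(c['hand_eye'].round(3),c['mtx'])
E
```

```text
[ 0.4829 -0.1252  0.018 ] [ 0.6391 -0.2413  0.018 ] 0.19462181275489138 -36.62260468552785
[array([287.5, 248.9]), array([348.2, 268.8])]
[0.21797887 0.58510874 0.24665757] [[ 0.349 -0.001 -0.937]
 [ 0.937 -0.002  0.349]
 [-0.002 -1.     0.   ]] 0.998277421546413 [-0.39846614 -0.32259623 -0.12455371] 0.1
[[ 1.     0.    -0.001  0.001]
 [ 0.001 -0.269  0.963 -0.136]
 [-0.    -0.963 -0.269  0.073]
 [ 0.     0.     0.     1.   ]] [[342.36737512   0.         281.02132494]
 [  0.         342.36737512 209.76356949]
 [  0.           0.           1.        ]]
```

Emit:
play_rows:
  commands:
    - [[0.289,-0.43,0.0],[0,0,-0.283]]
    - [[0.289,-0.43,0.0],[0,0,-0.283]]
    - [[0.289,-0.43,0.0],[0,0,-0.283]]
    - [[0.289,-0.43,0.0],[0,0,-0.283]]
    - [[0.289,-0.43,0.0],[0,0,-0.283]]
    - [[0.289,-0.43,0.0],[0,0,-0.283]]
    - [[0.289,-0.43,0.0],[0,0,-0.283]]
    - [[0.289,-0.43,0.0],[0,0,-0.283]]
    - [[0.289,-0.43,0.0],[0,0,-0.283]]
    - [[0.289,-0.43,0.0],[0,0,-0.283]]
  gripper: 0.06

```text
time_s: 1.4
position: [0.5074, 0.1549, 0.2472]
tcp_rot: [[0.599, -0.001, -0.801], [0.801, 0.0, 0.599], [-0.0, -1.0, 0.001]]
force: [0.3, 0.8, -0.2]
opening: 0.688
```

Emit:
play_rows:
  commands:
    - [[0,0,0],[0,0,0]]
    - [[0,0,0],[0,0,0]]
    - [[0,0,0],[0,0,0]]

```text
time_s: 1.78
position: [0.5065, 0.1568, 0.2476]
tcp_rot: [[0.595, -0.0, -0.803], [0.803, 0.0, 0.595], [-0.0, -1.0, 0.0]]
force: [0.4, -0.4, -0.2]
opening: 0.689
```

```bash
python3 - <<'E'
from h import *
s=read_state();print(s['position'],np.round(s['tcp_rot'],3),s['opening'],s['time_s'])
c=snap('wrist','w1');f=c['frame'][:,:,::-1]
u,v=proj(c,[.537,.136,.047]).astype(int);print(u,v)
x0,y0=max(0,min(u-100,360)),max(0,min(v-75,270));print('crop',x0,y0)
cv2.imwrite('pics/w1c.png',cv2.resize(f[y0:y0+150,x0:x0+200],None,fx=4,fy=4,interpolation=cv2.INTER_CUBIC))
E
```

```text
[0.50652918 0.15679348 0.24761254] [[ 0.595 -0.    -0.803]
 [ 0.803  0.     0.595]
 [-0.    -1.     0.   ]] 0.6892901208417942 1.775
281 225
crop 181 150
```

View pics/w1c.png

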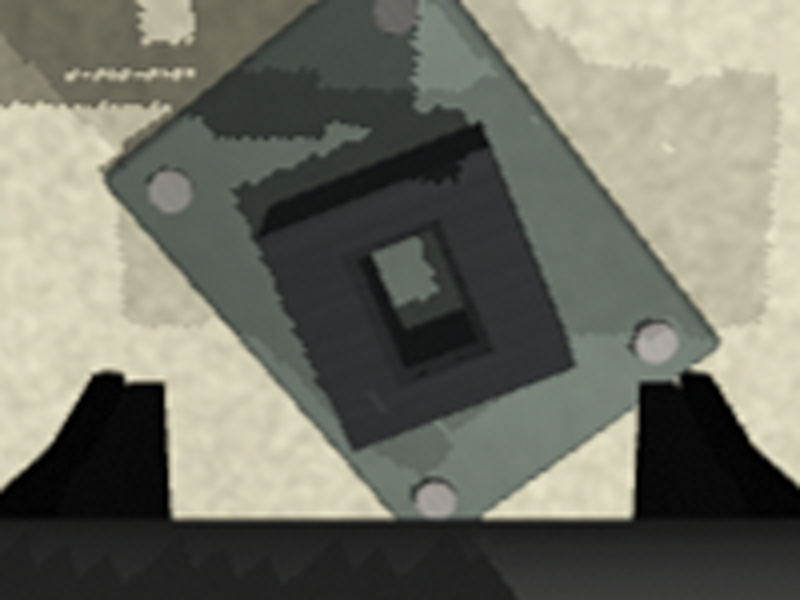

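The close view shows the collar's top corners at crop (260,237), (487,150), (574,365) and (355,450). The hole's outer rim is at (347,258), (440,222), (492,350) and (402,382).

```bash
python3 - <<'E'
from h import *
c=load('w1')
for n,L in (('col',[(260,237),(487,150),(574,365),(355,450)]),('hole',[(347,258),(440,222),(492,350),(402,382)])):
  P=np.array([onplane(c,181+u/4,150+v/4,.047) for u,v in L])
  print(n,P.mean(0),[ (np.linalg.norm(P[(i+1)%4]-P[i]).round(4),np.degrees(np.arctan2(*(P[(i+1)%4]-P[i])[[1,0]])).round(1)) for i in range(4)])
for q in [(320,300),(520,300),(420,420)]: print(px(c,int(181+q[0]/4),int(150+q[1]/4)))
P=[onplane(c,181+u/4,150+v/4,.013) for u,v in [(170,190),(655,342),(435,498),(397,10)]];print('screws',P)
m=P[0]-P[3];print(np.degrees(np.arctan2(m[1],m[0])),(P[0]+P[1])/2)
E
```

```text
col [0.54     0.138975 0.047   ] [(np.float64(0.0618), np.float64(75.0)), (np.float64(0.0621), np.float64(-14.1)), (np.float64(0.0624), np.float64(-103.7)), (np.float64(0.0635), np.float64(165.4))]
hole [0.540375 0.139175 0.047   ] [(np.float64(0.0255), np.float64(75.3)), (np.float64(0.0372), np.float64(-14.6)), (np.float64(0.0251), np.float64(-105.7)), (np.float64(0.0368), np.float64(166.0))]
[0.5244 0.1186 0.0455]
[0.5553 0.1602 0.0454]
[0.5667 0.1197 0.0459]
screws [array([0.4814, 0.0967, 0.013 ]), array([0.599 , 0.1801, 0.013 ]), array([0.6011, 0.1005, 0.013 ]), array([0.4792, 0.1769, 0.013 ])]
-88.42868937413853 [0.5402 0.1384 0.013 ]
```

Emit:
play_rows:
  commands:
    - [[0.11,-0.381,-0.03],[0,0,0]]
    - [[0.11,-0.381,-0.03],[0,0,0]]
    - [[0.11,-0.381,-0.03],[0,0,0]]
    - [[0.11,-0.381,-0.03],[0,0,0]]
    - [[0.11,-0.381,-0.03],[0,0,0]]
    - [[0.11,-0.381,-0.03],[0,0,0]]
    - [[0.11,-0.381,-0.03],[0,0,0]]
    - [[0.11,-0.381,-0.03],[0,0,0]]
    - [[0.11,-0.381,-0.03],[0,0,0]]
    - [[0.11,-0.381,-0.03],[0,0,0]]

```text
time_s: 3.08
position: [0.617, -0.223, 0.2178]
tcp_rot: [[0.595, -0.001, -0.804], [0.804, 0.001, 0.595], [0.0, -1.0, 0.001]]
force: [-0.1, -0.4, -0.0]
opening: 0.69
```

```bash
python3 - <<'E'
from h import *
s=read_state();print(s['position'],np.round(s['tcp_rot'],3),s['opening'],s['time_s'])
c=snap('wrist','w2');f=c['frame'][:,:,::-1]
cv2.imwrite('pics/w2c.png',cv2.resize(f[20:320,150:410],None,fx=2,fy=2,interpolation=cv2.INTER_CUBIC)) 
E
```

```text
[ 0.61695041 -0.22302504  0.21784723] [[ 0.595 -0.001 -0.804]
 [ 0.804  0.001  0.595]
 [ 0.    -1.     0.001]] 0.6900208815742221 3.075
```

View pics/w2c.png

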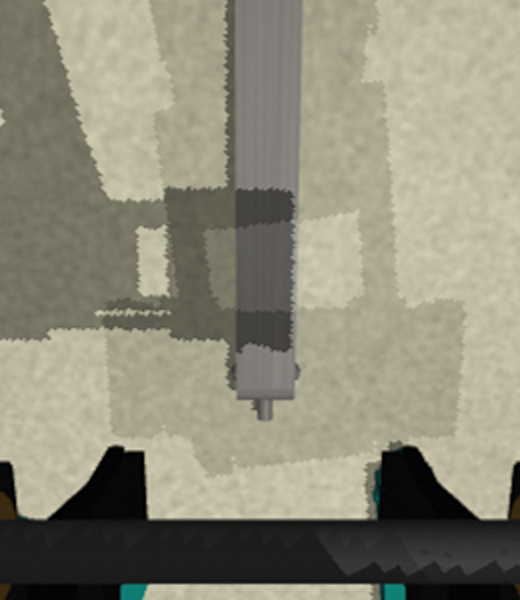

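The bar's buttons show at crop (232,371) and (297,371), and the stud at (265,410). The bar's edges are at columns 236 and 294 in row 360, and at 236 and 301 in row 10.

```bash
python3 - <<'E'
from h import *
c=load('w2');g=lambda u,v,z:onplane(c,150+u/2,20+v/2,z)
b1,b2=g(232,371,.009),g(297,371,.009);print('btn',b1,b2,(b1+b2)/2,np.linalg.norm(b1-b2))
P=g(265,360,.018);Q=g(268.5,10,.018);print(P,Q,np.degrees(np.arctan2(*(P-Q)[[1,0]])),np.linalg.norm(g(236,360,.018)-g(294,360,.018)),np.linalg.norm(g(236,10,.018)-g(301,10,.018)))
for u,v in [(265,30),(265,150),(265,300),(265,360),(400,250)]:print(px(c,int(150+u/2),int(20+v/2)))
E
```

```text
btn [ 0.6225 -0.2456  0.009 ] [ 0.6426 -0.2184  0.009 ] [ 0.63255 -0.232    0.009  ] 0.03382085155639929
[ 0.6261 -0.227   0.018 ] [ 0.4988 -0.131   0.018 ] -37.02082697182406 0.02924055403031896 0.02866025122011316
[ 0.5039 -0.1372  0.0165]
[ 0.5449 -0.1675  0.0166]
[ 0.6015 -0.2094  0.0167]
[ 0.6262 -0.2277  0.016 ]
[ 0.6246 -0.1399 -0.0019]
```

Emit:
play_rows:
  commands:
    - [[0.015,-0.007,-0.06],[0,0,-0.009]]
    - [[0.015,-0.007,-0.12],[0,0,-0.009]]
    - [[0.015,-0.007,-0.16],[0,0,-0.009]]
    - [[0.015,-0.007,-0.18],[0,0,-0.009]]
    - [[0.015,-0.007,-0.189],[0,0,-0.009]]
    - [[0.015,-0.007,-0.189],[0,0,-0.009]]
    - [[0.015,-0.007,-0.189],[0,0,-0.009]]

```text
time_s: 4.0
position: [0.6335, -0.233, 0.0305]
tcp_rot: [[0.604, 0.003, -0.797], [0.797, -0.002, 0.604], [0.0, -1.0, -0.003]]
force: [-0.5, 0.8, 0.6]
opening: 0.689
```

Emit:
play_rows:
  commands:
    - [[0,0,0],[0,0,0]]
    - [[0,0,0],[0,0,0]]
    - [[0,0,0],[0,0,0]]
    - [[0,0,0],[0,0,0]]
    - [[0,0,0],[0,0,0]]
    - [[0,0,0],[0,0,0]]
  gripper: 0.03

```text
time_s: 4.75
position: [0.6323, -0.2325, 0.0288]
tcp_rot: [[0.604, 0.0, -0.797], [0.797, -0.0, 0.604], [-0.0, -1.0, -0.0]]
force: [-2.1, -0.3, 2.0]
opening: 0.384
```

Emit:
play_rows:
  commands:
    - [[0,0,0],[0,0,0]]
    - [[0,0,0],[0,0,0]]
    - [[0,0,0],[0,0,0]]

```text
time_s: 5.12
position: [0.6323, -0.2325, 0.0287]
tcp_rot: [[0.604, 0.0, -0.797], [0.797, -0.0, 0.604], [-0.0, -1.0, -0.0]]
force: [-1.7, -0.9, 4.2]
opening: 0.384
```

Emit:
play_rows:
  commands:
    - [[-0.001,0.001,0.016],[0,0,0]]
    - [[-0.0035,0.0026,0.032],[0,0,0]]
    - [[-0.007,0.005,0.0476],[0,0,0]]
    - [[-0.0113,0.0085,0.0627],[0,0,0]]
    - [[-0.0169,0.0127,0.0773],[0,0,0]]
    - [[-0.0234,0.0176,0.0913],[0,0,0]]
    - [[-0.0308,0.0232,0.1045],[0,0,0]]
    - [[-0.0392,0.0296,0.1168],[0,0,0]]
    - [[-0.0483,0.0364,0.1282],[0,0,0]]
    - [[-0.0483,0.0364,0.1282],[0,0,0]]

```text
time_s: 6.38
position: [0.5835, -0.1954, 0.1578]
tcp_rot: [[0.604, 0.001, -0.797], [0.797, -0.0, 0.604], [0.0, -1.0, -0.001]]
force: [0.1, -0.2, -3.6]
opening: 0.385
```

```bash
python3 - <<'E'
from h import *
s=read_state();print(s['position'],s['force'],s['opening'],s['time_s'])
c=snap('side','s1');f=c['frame'][:,:,::-1]
cv2.imwrite('pics/s1c.png',cv2.resize(f[130:300,220:420],None,fx=3.5,fy=3.5,interpolation=cv2.INTER_CUBIC)) 
E
```

```text
[ 0.58345239 -0.19539049  0.15783334] [ 0.13907611 -0.21864625 -3.6236511 ] 0.3848460816740464 6.375
```

View pics/s1c.png

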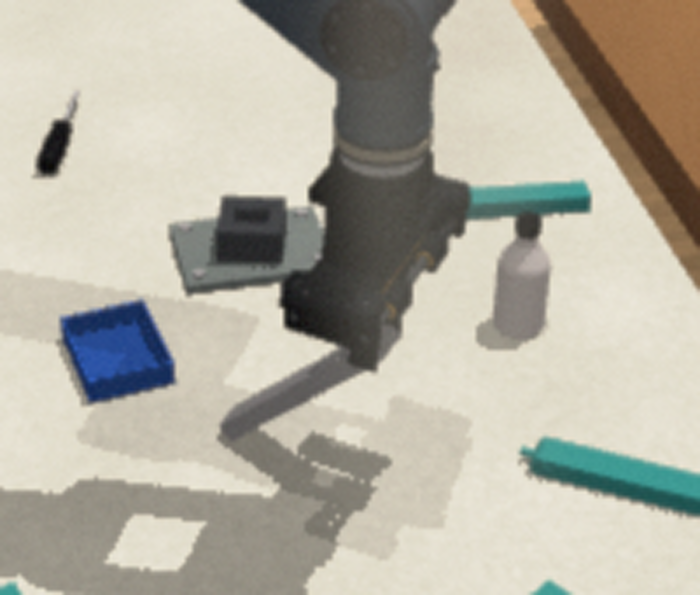

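Emit:
play_rows:
  commands:
    - [[-0.01,0.0075,0.0103],[0,0,0]]
    - [[-0.0206,0.0155,0.0195],[0,0,0]]
    - [[-0.0318,0.024,0.0275],[0,0,0]]
    - [[-0.0435,0.0328,0.0343],[0,0,0]]
    - [[-0.0557,0.042,0.0397],[0,0,0]]
    - [[-0.0682,0.0514,0.0436],[0,0,0]]
    - [[-0.0809,0.061,0.0462],[0,0,0]]
    - [[-0.0938,0.0707,0.0472],[0,0,0]]
    - [[-0.1067,0.0804,0.047],[0,0,0]]
    - [[-0.1067,0.0804,0.047],[0,0,0]]

```text
time_s: 7.68
position: [0.4764, -0.1147, 0.205]
tcp_rot: [[0.604, 0.001, -0.797], [0.797, -0.001, 0.604], [0.0, -1.0, -0.001]]
force: [0.5, -0.2, 7.3]
opening: 0.384
```

Emit:
play_rows:
  commands:
    - [[0,0,0],[0,0,0]]
    - [[0,0,0],[0,0,0]]
    - [[0,0,0],[0,0,0]]

```text
time_s: 8.05
position: [0.4774, -0.1155, 0.205]
tcp_rot: [[0.604, 0.002, -0.797], [0.797, -0.001, 0.604], [0.0, -1.0, -0.002]]
force: [-0.0, -0.5, 9.1]
opening: 0.387
```

```bash
python3 - <<'E'
from h import *
s=read_state();print(s['position'],s['force'],s['moment'],s['opening'],s['time_s'])
c=snap('side','s2');f=c['frame'][:,:,::-1]
u,v=proj(c,[.477,-.115,.1]).astype(int);print(u,v)
cv2.imwrite('pics/s2c.png',cv2.resize(f[v-60:v+60,u-80:u+80],None,fx=5,fy=5,interpolation=cv2.INTER_CUBIC));print(u-80,v-60) 
E
```

```text
[ 0.4773727  -0.11551848  0.20498488] [-0.02201736 -0.4509506   9.11261297] [-0.13525776  0.03807302  0.03716546] 0.3869328395382976 8.05
284 225
204 165
```

View pics/s2c.png

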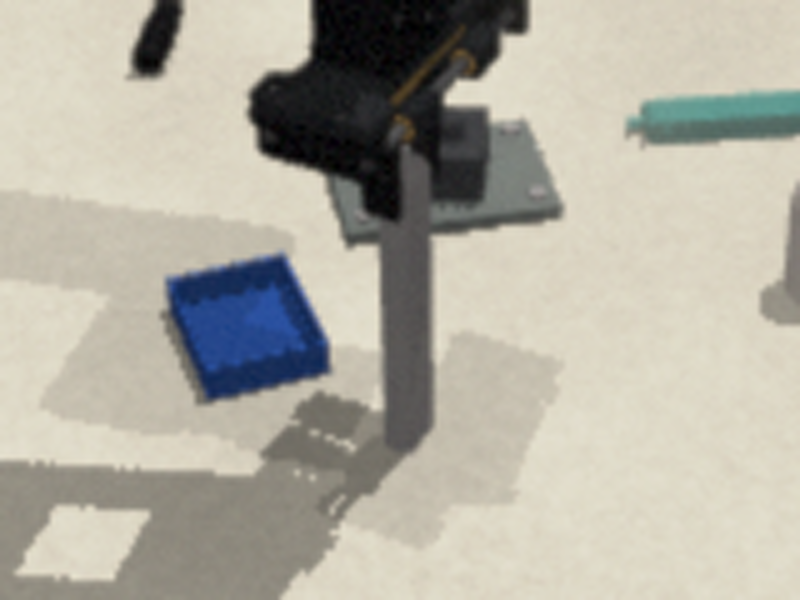

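The column now stands upright on the counter, with its foot at about crop (405,440) and its sides vertical. The contact force is 9 N, and the stage has held for more than 0.2 s. Next I lift it, then carry and turn it towards the collar.

Emit:
play_rows:
  commands:
    - [[0,0,0.01],[0,0,0]]
    - [[0,0,0.03],[0,0,0]]
    - [[0,0,0.055],[0,0,0]]
    - [[0,0,0.075],[0,0,0]]
    - [[0.003,0.012,0.08],[0,0,-0.1]]
    - [[0.009,0.037,0.08],[0,0,-0.25]]
    - [[0.016,0.065,0.08],[0,0,-0.4]]
    - [[0.023,0.093,0.08],[0,0,-0.55]]
    - [[0.03,0.121,0.08],[0,0,-0.7]]
    - [[0.037,0.15,0.08],[0,0,-0.85]]

```text
time_s: 9.35
position: [0.5123, 0.0358, 0.2826]
tcp_rot: [[0.998, -0.005, -0.067], [0.067, 0.001, 0.998], [-0.005, -1.0, 0.001]]
force: [0.2, -0.2, -5.0]
opening: 0.382
```

```bash
python3 - <<'E'
from h import *
s=read_state();print(s['position'],np.degrees(np.arctan2(s['tcp_rot'][1][0],s['tcp_rot'][0][0])),s['force'],s['opening'],s['time_s'])
E
```

```text
[0.51232475 0.03580261 0.28256018] 3.836782520870471 [ 0.15117058 -0.18344742 -5.02090707] 0.3815536979910211 9.35
```

Emit:
play_rows:
  commands:
    - [[0.007,0.03,0],[0,0,-0.12]]
    - [[0.014,0.06,0],[0,0,-0.24]]
    - [[0.021,0.085,0],[0,0,-0.326]]
    - [[0.025,0.098,0],[0,0,-0.326]]
    - [[0.026,0.104,0],[0,0,-0.326]]
    - [[0.026,0.104,0],[0,0,-0.326]]
    - [[0.026,0.104,0],[0,0,-0.326]]
    - [[0.026,0.104,0],[0,0,-0.326]]

```text
time_s: 10.35
position: [0.5401, 0.1377, 0.2838]
tcp_rot: [[0.968, -0.0, 0.252], [-0.252, -0.0, 0.968], [-0.0, -1.0, -0.0]]
force: [-0.5, 0.2, -4.7]
opening: 0.382
```

```bash
python3 - <<'E'
from h import *
s=read_state();print(s['position'],np.degrees(np.arctan2(s['tcp_rot'][1][0],s['tcp_rot'][0][0])),s['force'],s['moment'],s['opening'],s['time_s'])
c=snap('side','s3');w=snap('wrist','w3')
f=c['frame'][140:260,230:350,::-1];g=w['frame'][:,:,::-1]
print(proj(w,[.54,.139,.047]),proj(c,[.54,.139,.07]),proj(c,[.54,.139,.24]))
cv2.imwrite('pics/s3c.png',np.hstack([cv2.resize(f,(420,420),interpolation=cv2.INTER_CUBIC),cv2.resize(g[:,100:460],(360,420))]))
E
```

```text
[0.54014374 0.1377479  0.2837755 ] -14.598025264638988 [-0.51764426  0.23017151 -4.74863812] [-0.11711059  0.03461776 -0.0150729 ] 0.3817193419263613 10.35
[280.33273128 182.83706426] [291.47253912 184.85107686] [290.69698162 140.19206061]
```

View pics/s3c.png

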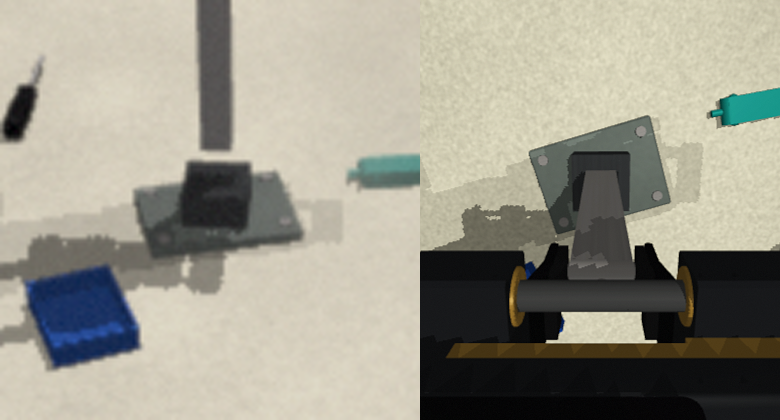

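Side view (left): the column hangs vertically over the collar, with its foot end at crop (217,150). Wrist view (right): the lower edge of the column's near face runs from about (585,170) to (616,170), over the collar's far part. I'll compare this with the prediction.

```bash
python3 - <<'E'
from h import *
w=load('w3');p=w['pos'];R=w['rot'].reshape(3,3);ax,az=R[:,0],R[:,2]
for s in(-1,1):
  q=p+ax*.015*s+az*.009; q[2]=.0788; print('pred foot corner',proj(w,q))
for a in(-.032,.032):
  print('collar +z top edge',proj(w,np.array([.54,.139,.047])+ax*a+az*.032), proj(w,np.array([.54,.139,.047])+ax*a-az*.032))
c=load('side0' if 0 else 's3')
for s in(-1,1):
  for t in(-1,1):
    q=p+ax*.015*s+az*.009*t; q[2]=.0788; print('side',((proj(c,q)-[230,140])*3.5).round(1))
g=w['frame'][100:220,200:360,::-1]
cv2.imwrite('pics/w3c.png',cv2.resize(g,None,fx=5,fy=5,interpolation=cv2.INTER_CUBIC))
E
```

```text
pred foot corner [265.90438842 181.23556522]
pred foot corner [295.61476396 181.23186157]
collar +z top edge [250.6887913  153.68755455] [252.04963971 210.69304782]
collar +z top edge [309.93704068 153.67981481] [308.65376102 210.6857285 ]
side [199.1 154.5]
side [200.9 144.4]
side [230.1 155.7]
side [231.7 145.5]
```

View pics/w3c.png

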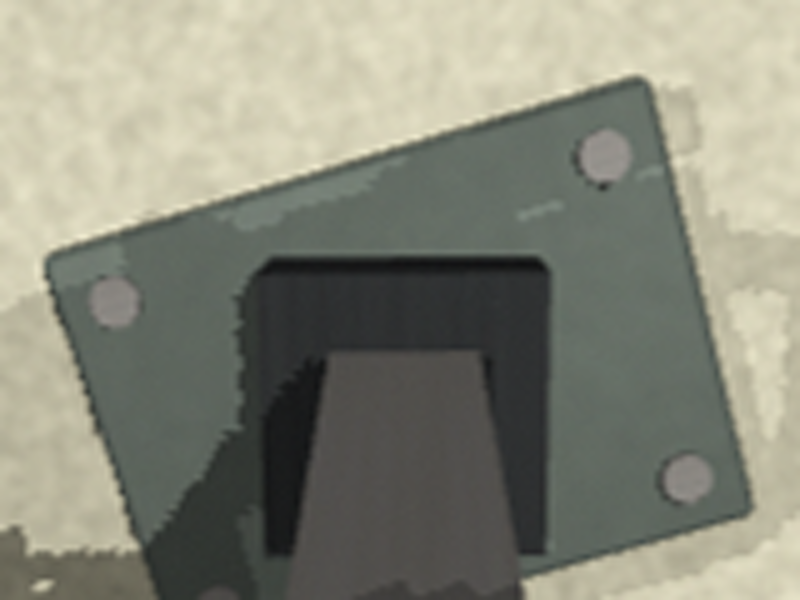

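```bash
cat > face.py <<'E'
from h import *
import sys
def face(w):
    p=w['pos'];R=w['rot'].reshape(3,3);out=[]
    for v in range(160,262,4):
        for u in (276,281,286):
            q=R.T@(px(w,u,v,0)-p)
            out.append(q)
    out=np.array(out);return out
if __name__=='__main__':
    w=load('w3') if len(sys.argv)<2 else snap('wrist',sys.argv[1])
    o=face(w);k=(abs(o[:,2]-.012)<.025)&(o[:,1]>.03)&(o[:,1]<.21);o=o[k]
    print(np.c_[o[::6,1],o[::6,2]].round(4).tolist());f=np.polyfit(o[:,1],o[:,2],1);print('slope deg',np.degrees(f[0]),'z at button,foot',np.polyval(f,[.02,.205]))
    s=read_state();print(s['position'],s['force'],s['moment'],s['opening'],s['time_s'])
E
python3 face.py
```

```text
[[0.1953, 0.0201], [0.1652, 0.0178], [0.1387, 0.0161], [0.1173, 0.0145], [0.0982, 0.0133], [0.0809, 0.0124], [0.0674, 0.0111], [0.0543, 0.0102], [0.0424, 0.0096], [0.0329, 0.0087]]
slope deg 3.9007010659602788 z at button,foot [0.00802538 0.0206202 ]
[0.54023263 0.13792972 0.28382869] [-4.48339082e-01 -1.49295103e-03 -4.49477923e+00] [-0.10734034  0.02976011 -0.01387381] 0.3848392336534833 10.45
```

The column's foot leans 3.9° towards the tool's +z side. I'll correct that by tilting the tool.

Emit:
play_rows:
  commands:
    - [[0.001,0.003,0],[-0.033,0.0085,0]]
    - [[0.001,0.003,0],[-0.066,0.017,0]]
    - [[0.001,0.003,0],[-0.066,0.017,0]]
    - [[0.001,0.003,0],[-0.066,0.017,0]]
    - [[0.001,0.003,0],[-0.066,0.017,0]]

```text
time_s: 11.08
position: [0.5412, 0.1414, 0.2838]
tcp_rot: [[0.968, -0.017, 0.251], [-0.251, -0.066, 0.966], [0.0, -0.998, -0.068]]
force: [0.4, -0.6, -4.1]
opening: 0.385
```

```bash
python3 face.py w4; python3 - <<'E'
from h import *
w=load('w4');print(w['rot'].round(4))
Hc=np.array([.540,.139]);az=np.array([.252,.968]);ax=np.array([.968,-.252])
P=[]
for v in range(160,262,3):
  for u in (276,281,286):
    q=px(w,u,v,0)
    if .07<q[2]<.26: P.append([q[2],(q[:2]-Hc)@az])
P=np.array(P);P=P[abs(P[:,1]-.009)<.02];f=np.polyfit(P[:,0],P[:,1],1);print(len(P),'lean deg',np.degrees(f[0]),'face off at foot/top (want .009)',np.polyval(f,[.08,.25]))
# lateral edges of the face
g=w['depth']
for v in (180,190,200,210,220,230,240):
  r=[u for u in range(240,320) if g[v,u]>0 and abs(g[v,u]-g[v,281])<.004]
  l=px(w,min(r),v,0);m=px(w,max(r),v,0);print(v,min(r),max(r),l[2],((l+m)[:2]/2-Hc)@ax, (l-m)[:2]@ax)
# visible collar edges (left/right) in tool-x using collar-top depth
for v in (158,163):
  z=[(u,px(w,u,v,0)) for u in range(235,330)];k=[q for u,q in z if .04<q[2]<.053];print(v,(k[0][:2]-Hc)@ax,(k[-1][:2]-Hc)@ax)
E
```

```text
[[0.1954, 0.0241], [0.166, 0.0213], [0.1417, 0.019], [0.1212, 0.0169], [0.1016, 0.0154], [0.0852, 0.014], [0.071, 0.0127], [0.0584, 0.0115], [0.0468, 0.0105], [0.0358, 0.0099]]
slope deg 5.18289273586312 z at button,foot [0.00811027 0.02484511]
[0.54122113 0.14133617 0.28373124] [-0.76770196  0.4804641  -3.81598859] [ 0.07392939  0.0355791  -0.02390759] 0.38437723481508357 11.125
[[ 9.679e-01 -1.700e-02  2.508e-01]
 [-2.513e-01 -6.590e-02  9.657e-01]
 [ 1.000e-04 -9.977e-01 -6.800e-02]]
87 lean deg -1.2896687054016942 face off at foot/top (want .009) [0.01348834 0.00966182]
180 264 298 0.1297 0.0008248000000000101 -0.028964800000000013
190 262 300 0.1575 0.0008075999999999254 -0.029545600000000057
200 261 302 0.1819 0.001163000000000008 -0.0290868
210 259 303 0.2008 0.0008069999999999535 -0.02893960000000001
220 257 305 0.2191 0.0008573999999999549 -0.029284399999999995
230 255 307 0.2329 0.000865399999999975 -0.029915599999999928
240 254 309 0.2462 0.0010821999999999514 -0.02947399999999996
158 -0.030594000000000038 0.03229239999999992
163 -0.030853600000000075 0.03246639999999994
```

Emit:
play_rows:
  commands:
    - [[0,0,0],[-0.03,0.008,0]]
    - [[0,0,0],[-0.03,0.008,0]]
    - [[0,0,0],[-0.03,0.008,0]]
    - [[0,0,0],[-0.03,0.008,0]]
    - [[0,0,0],[-0.03,0.008,0]]

```text
time_s: 11.75
position: [0.5412, 0.1414, 0.2838]
tcp_rot: [[0.968, -0.025, 0.25], [-0.251, -0.096, 0.963], [-0.0, -0.995, -0.099]]
force: [0.2, 0.0, -3.9]
opening: 0.384
```

```bash
cat > lean.py <<'E'
from h import *
import sys
w=snap('wrist',sys.argv[1])
Hc=np.array([.540,.139]);az=np.array([.252,.968]);ax=np.array([.968,-.252])
P=[]
for v in range(150,262,3):
  for u in (276,281,286):
    q=px(w,u,v,0)
    if .07<q[2]<.26: P.append([q[2],(q[:2]-Hc)@az])
P=np.array(P);P=P[abs(P[:,1]-.009)<.02];f=np.polyfit(P[:,0],P[:,1],1);print(len(P),'lean deg',np.degrees(f[0]),'face off at z=.05,.08,.25 (want .009)',np.polyval(f,[.05,.08,.25]))
s=read_state();print(s['position'],s['force'],s['moment'],s['opening'],s['time_s'])
E
python3 lean.py w5
```

```text
87 lean deg 0.32465853962936225 face off at z=.05,.08,.25 (want .009) [0.00753008 0.00770007 0.00866335]
[0.54124627 0.14133873 0.28376675] [-0.40901813 -0.13940904 -4.13903885] [ 0.03972801  0.03723464 -0.04595278] 0.3856590408677883 11.8
```

Emit:
play_rows:
  commands:
    - [[0,0.0005,-0.01],[0,0,0]]
    - [[0,0.0005,-0.02],[0,0,0]]
    - [[0,0.0005,-0.026],[0,0,0]]
    - [[0,0.0005,-0.029],[0,0,0]]
    - [[0,0.0005,-0.031],[0,0,0]]
    - [[0,0.0005,-0.033],[0,0,0]]
    - [[0,0.0005,-0.035],[0,0,0]]
    - [[0,0.0005,-0.037],[0,0,0]]
    - [[0,0.0005,-0.038],[0,0,0]]
    - [[0,0.0005,-0.038],[0,0,0]]

```text
time_s: 13.05
position: [0.541, 0.142, 0.2456]
tcp_rot: [[0.968, -0.025, 0.25], [-0.251, -0.096, 0.963], [-0.0, -0.995, -0.099]]
force: [-0.5, 1.1, -4.9]
opening: 0.386
```

Force is still just the weight, and the foot is about 6 mm inside the collar. Continuing down.

Emit:
play_rows:
  commands:
    - [[0,0,-0.003],[0,0,0]]
    - [[0,0,-0.006],[0,0,0]]
    - [[0,0,-0.009],[0,0,0]]
    - [[0,0,-0.012],[0,0,0]]
    - [[0,0,-0.015],[0,0,0]]
    - [[0,0,-0.017],[0,0,0]]
    - [[0,0,-0.019],[0,0,0]]
    - [[0,0,-0.021],[0,0,0]]
    - [[0,0,-0.023],[0,0,0]]
    - [[0,0,-0.025],[0,0,0]]

```text
time_s: 14.3
position: [0.5413, 0.1419, 0.2206]
tcp_rot: [[0.968, -0.025, 0.25], [-0.251, -0.096, 0.963], [-0.0, -0.995, -0.099]]
force: [0.4, 0.3, -4.4]
opening: 0.383
```

Emit:
play_rows:
  commands:
    - [[0,0,-0.001],[0,0,0]]
    - [[0,0,-0.002],[0,0,0]]
    - [[0,0,-0.003],[0,0,0]]
    - [[0,0,-0.0035],[0,0,0]]
    - [[0,0,-0.0035],[0,0,0]]

```text
time_s: 14.92
position: [0.5412, 0.1419, 0.2172]
tcp_rot: [[0.968, -0.025, 0.25], [-0.251, -0.096, 0.963], [-0.0, -0.995, -0.099]]
force: [0.4, 0.2, -3.5]
opening: 0.381
```

Emit:
play_rows:
  commands:
    - [[0,0,-0.0005],[0,0,0]]
    - [[0,0,-0.001],[0,0,0]]
    - [[0,0,-0.001],[0,0,0]]

```text
time_s: 15.3
position: [0.5416, 0.142, 0.2169]
tcp_rot: [[0.968, -0.024, 0.25], [-0.251, -0.096, 0.963], [0.001, -0.995, -0.099]]
force: [-0.9, 1.0, -0.1]
opening: 0.384
```

The weight came off at TCP z 0.217, which is 0.205 + 0.012, so the column is seated. Releasing it.

Emit:
play_rows:
  commands:
    - [[0,0,0],[0,0,0]]
    - [[0,0,0],[0,0,0]]
    - [[0,0,0],[0,0,0]]
    - [[0,0,0],[0,0,0]]
    - [[0,0,0],[0,0,0]]
  gripper: 0.065

```text
time_s: 15.92
position: [0.5413, 0.1419, 0.2162]
tcp_rot: [[0.968, -0.025, 0.25], [-0.251, -0.096, 0.963], [-0.0, -0.995, -0.099]]
force: [-0.9, 0.1, 0.1]
opening: 0.734
```

Emit:
play_rows:
  commands:
    - [[0,0,0.015],[0,0,0]]
    - [[0,0,0.04],[0,0,0]]
    - [[0,0,0.08],[0,0,0]]
    - [[0,0,0.12],[0,0,0]]
    - [[0,0.03,0.13],[0,0,0]]
    - [[0,0.08,0.13],[0,0,0]]
    - [[0,0.12,0.13],[0,0,0]]
    - [[0,0.12,0.13],[0,0,0]]
    - [[0,0.12,0.13],[0,0,0]]

```text
time_s: 17.05
position: [0.5412, 0.2615, 0.3468]
tcp_rot: [[0.968, -0.024, 0.25], [-0.251, -0.096, 0.963], [0.001, -0.995, -0.1]]
force: [0.5, -0.6, -0.1]
opening: 0.75
```

```bash
python3 - <<'E'
from h import *
s=read_state();print(s['position'],s['force'],s['opening'],s['time_s'])
c=snap('side','s6');t=snap('top','t6')
f=c['frame'][100:240,220:360,::-1]
print('pred side foot/head',[((proj(c,[.54,.139,z])-[220,100])*3.5).round() for z in(.047,.212)])
print('top head',px(t,*[int(x) for x in proj(t,[.54,.139,.212]).round()]))
cv2.imwrite('pics/s6c.png',np.hstack([cv2.resize(f,(490,490),interpolation=cv2.INTER_CUBIC),cv2.resize(t['frame'][165:235,205:245,::-1],(280,490))]))
E
```

```text
[0.54115817 0.26153686 0.34680998] [ 0.5151437  -0.57444025 -0.07936103] 0.7495795890035087 17.05
pred side foot/head [array([250., 317.]), array([248., 168.])]
top head [0.5396 0.1385 0.224 ]
```

View pics/s6c.png

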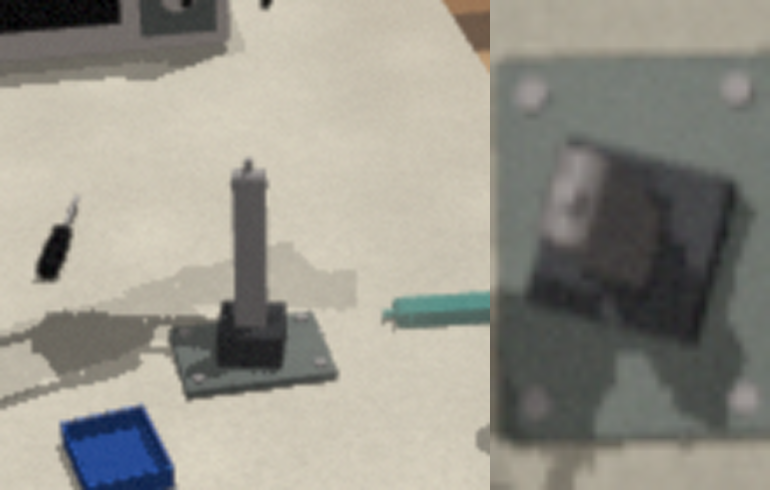

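The column stands straight in the collar, with its head at crop (249,170) where (248,168) was predicted. The stud top measures z 0.224 against 0.223 expected. The gripper is clear, so I'm handing in.

```bash
python3 -c "
from rig import *
print(hand_in())"
```

```text
the job is handed in; nothing more can be done
None
```

I tipped the column up by its buttons with its foot on the counter. It stood upright there beside the stand and held for longer than the required 0.2 s. I then carried it over, turned it to the collar (about -14.5°), threaded it down to the foot plate and let go. The job was handed in at about 17 s of the 67 s allowed.

- **Seating:** the column's weight came off the gripper at the expected seat height. No contact force showed before that, so nothing was forced.
- **After release:** the stud top measured (0.540, 0.139, 0.224), straight above the hole centre at (0.540, 0.139), with a height of 0.223 expected. The side view shows the column vertical and the gripper clear.
- **Check that disagreed:** after the lift, the column leaned 3.9° in the fingers. I tilted the tool until the measured lean was about 0.3°, then inserted it. The first tilt correction only partly took, because the column swung a little in the grip.
- **Bystanders:** the driver and tray looked unmoved in the last side view. The spray and magnifier were outside that crop, so I did not recheck them.

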